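# Uncover the pot in the buffet guard

### The arm

A 7-joint arm with a two-finger parallel gripper is mounted at the origin on the work surface. World frame = base frame: x ahead of the robot, y to its left, z up, the work surface at z = 0. Lengths are in m, angles in rad, forces in N, time in s.
With the tool pointing down it reaches from about 0.425 to 1.025 m from the base axis. Payload 3.6 kg.
Tool frame: the origin (TCP) lies at the very end of the fingers, on their centre line; the grasp point (between the pads) lies manip.pinch_z behind it (manip.pinch_z is the distance from the TCP to the grasp point, in m); z points along the fingers, y is the line along which they close (so a half turn about z gives the same grasp; the last joint's range is limited). The gripper opens to 85 mm and grips with 20 to 120 N. Pads are 22 mm wide; open, the fingers measure 114 mm over their backs; the gripper's body (76 mm by 85 mm) begins 54 mm behind the grasp point. The pads swing forward as they close: fully open they stand 13 mm farther back than shut.
Start: joints at [1.135, 0.591, 0.048, 1.609, -0.033, 0.943, -0.034], TCP at [0.244, -0.683, 0.231] pointing down, gripper open.
Joint ranges: [-2.69, 2.69], [-0.47, 2.24], [-1.27, 1.36], [0.19, 2.51], [-1.53, 4.68], [0.08, 2.07], [-3.09, 3.09]. Speed limits (rad/s): [2.57, 2.57, 3.14, 3.14, 3.14, 3.14, 3.14].

### API

Orientations are given as a 3x3 rotation matrix whose columns are the frame's x, y, z axes.
In Python, from rig import manip gives the robot as it stands.
- The arm moves only by the shell command python3 -m jog 'ROWS' [FORCE]. ROWS is a JSON object of lists of equal length, an entry for each row: "slide": the shift along the world's x, y, z scaled (see below), a list of three; "spin": the turn about the world's z scaled (see below); "hand": the opening, from 0 (shut) to 1 (fully open). In form: {"slide": [[tx, ty, tz], ...], "spin": [spin, ...], "hand": [hand, ...]}. A call has exactly 8 rows; each row is the pose to reach, as a shift and turn from the pose commanded when the call began; what a row does not reach only later rows make up. The controller multiplies each number of a shift by 100 mm and each number of a turn by pi/2 rad. A row lasts 1/8 s, in which the tool goes at most 62.5 mm and 10.7 degrees, less where a joint would pass 70% of its speed; a pose out of reach is approached as far as the arm can. A call with a number of a shift or a turn outside -1 to 1 is refused whole. A call with a gripper value outside its range is refused whole. The fingers move at their own pace and stop on an object; FORCE is the grip in N (left out, the last holds). Time passes only in rows, so rows that repeat a pose let the fingers close, or fill a call up. It gives the time, the measured TCP pose, the force, the opening and the grip force at its end, in the units of the state.
- manip.read_state(): the state, without advancing time (a new reading comes with each control period).
- manip.camera(name): name is "scene" or "top"; returns a dict with "image" (400x640x3 uint8, red, green, blue), "K" (3x3 intrinsics, pixels), "origin" and "rotation" of the camera in the world. Camera axes: x right, y up, looking along -z (the intrinsics and any distortion apply to the point x, -y, -z); pixel columns grow to the right and rows downward; lengths in m; the calibration is good to about 2 mm. A picture is of the moment at which its call begins. There is no depth.
- manip.hand_in(): hands the job in; it is judged then, once.
The state is a dict: "time_s": time; "q": joint angles; "qd": joint speeds; "joint_efforts": joint torques, N m; "tcp_pos": TCP position; "ee_rot": TCP orientation; "force": force on the tool from outside, world axes, zero at the start; "torque": the same for the moment, N m; "opening": finger opening in m; "grasp_force": force on a finger pad.
Only numpy, scipy, OpenCV 4.12 (cv2) and the standard library are available. Lean on these libraries where they do the work, as an engineer would, in place of code of your own. Each camera call takes 0.05 s, during which the arm holds its last target. There are 200 camera calls.

### The job

Slide the buffet guard's glass door fully open, lift the lid off the pot inside by its knob and set it down in the middle of the square wooden trivet beside the guard, without dropping it. Then slide the door fully shut again without slamming it, and leave the pot in its place and the other tableware undisturbed.

Things in the scene. Friction and masses are not known exactly. Their poses are not given: they have to be found in the camera images.
- guard: Fixed wooden buffet guard, 300 (x) x 440 (y) mm. Floor 12 mm thick, side walls 62, front wall 70 mm high. The glazed front faces the robot's right and slopes back at 36 deg from horizontal, from x -150, z 70 up to the roof rail; back open. +y half: fixed pane; -y half: sliding door. Origin: centre of underside; x from front to back (to the robot's left), y along the track (towards the robot).
- door (a joint): Wood-framed glass door, 204 mm wide (y), 247 mm up the slope; it lies on the slope and slides along guard +y, towards the robot, over the fixed pane. 0 = shut (covers the far, -y half), 0.18 m = fully open at its stop. Stays where it is left; slides at 2 to 4 N; starts shut or up to 30 mm ajar.
- door_grip (a point): Point in the dark wooden grip fin in the middle of the door, 32 mm out from the door's mid-plane. Fin: 80 mm up the slope, 16 mm thick along the track, ending 16 mm beyond this point; its flat base ends 25 mm below this point. Axes: x up the slope, y along the track (opening), z square out of the glass, leaning 36 deg from vertical to the robot's right.
- pot: Round stoneware pot 124 mm across, 55 mm high, wall 6 mm, standing loose inside the guard behind the door, partly under the roof rail. Origin: centre of its underside, z up. 0.8 kg.
- lid: Loose round lid of the pot, 124 mm across, about 0.25 kg. Origin: centre of underside, z up. Plug 102 mm across (z 0 to 6 mm) inside the pot's mouth with 5 mm play; disc z 6 to 14 mm; central dark wooden knob 26 to 30 mm across from z 14 to 52 mm, grip at about z 40. On the pot, the lid's origin is 49 mm above the pot's.
- trivet: Square light-wood trivet 150 x 150 x 14 mm, fixed on the table in front of the guard's slope, in the nearer or the farther of two places; a round plate lies in the other one. Origin: centre of its underside, z up; top at 14 mm.
- plate: Bystander: round plate 156 mm across, 18 mm high, in front of the guard's slope, nearer or farther than the trivet. Origin: centre of its underside.
- tumbler: Bystander: glass tumbler 68 mm across, 90 mm high, on the right, beyond trivet and plate. Origin: centre of its underside.
- shaker: Bystander: small glass shaker 44 mm across, 85 mm high, inside the guard between pot and bowl. Origin: centre of its underside.
- goblet: Bystander: stemmed goblet 92 mm across, 150 mm high, on the left, behind the guard. Origin: centre of its underside.
- bowl: Bystander: bowl 110 mm across, 45 mm high, inside the guard behind the fixed pane. Origin: centre of its underside.
- roof_rail (a point): Middle of the guard's roof rail, 14 mm square, 440 mm long along y, at guard x +50, z 213 mm: the upper edge of the opening. Behind it a glass roof strip reaches to x +150. With the door fully open, the opening below it spans guard y -210 to -28 mm. Axes as the guard's.

How it is judged:
By the outcome, as a careful person would: the job done as asked, in the order asked, and still so for the second after the job is handed in, with the robot touching nothing.
It also fails if it takes over 72 s, if anything falls off the work surface, if the arm or the gripper's body presses on something with over 40 N, if the wrist force passes 120 N, or if a joint passes its speed limit or range.

## Working session

There is one attempt and no reset: what is moved stays moved. The work goes in short steps, Python scripts to look and compute and a shell command to move; the robot and the scene stay as the last step left them, time stands still between calls to the robot, and variables do not carry over. Pictures are saved under pics/ and viewed, at most 10 in all, crops included, and the job is handed in when it is done.

```bash
mkdir -p pics; ls
python3 - <<'E'
from rig import manip
import cv2, numpy as np
s=manip.read_state(); print(s, manip.pinch_z)
for n in("scene","top"):
    c=manip.camera(n); cv2.imwrite(f"pics/{n}0.png",c["image"][:,:,::-1]); print(n,c["K"],c["origin"],c["rotation"],[k for k in c])
E
```

```text
pics
{'time_s': 0.0, 'q': array([ 1.13448919,  0.59210422,  0.0483225 ,  1.60981254, -0.03333066,
        0.94269681, -0.03367732]), 'qd': array([-3.39051550e-04,  1.74298102e-03, -4.48561506e-04, -1.26958572e-04,
        6.99730933e-04,  7.89325942e-05,  2.12046319e-03]), 'joint_efforts': array([-7.61172250e-04, -5.48688412e+01,  1.54684134e+00, -1.98120761e+01,
        9.61834303e-03,  8.54423008e-03, -7.93396964e-06]), 'tcp_pos': array([ 0.24342174, -0.68204545,  0.23015593]), 'ee_rot': array([[ 9.41792362e-01,  3.36194028e-01, -8.49570971e-04],
       [ 3.36195083e-01, -9.41790147e-01,  2.04578527e-03],
       [-1.12336779e-04, -2.21232652e-03, -9.99997546e-01]]), 'force': array([ 0.71203272,  0.30247193, -0.37290873]), 'torque': array([0.01915478, 0.01392938, 0.04882395]), 'grasp_force': 0.0, 'opening': 0.0852641620335707} 0.0187
scene [[367.89627396   0.         318.62213091]
 [  0.         367.89627396 202.06567311]
 [  0.           0.           1.        ]] [0.83808532 0.06833552 1.08352127] [[-0.19370756 -0.93449415  0.29866046]
 [ 0.98105612 -0.18528986  0.05653813]
 [ 0.00250421  0.30395454  0.95268325]] ['image', 'K', 'origin', 'rotation']
top [[438.29486189   0.         317.53456259]
 [  0.         438.29486189 204.44250961]
 [  0.           0.           1.        ]] [0.32081473 0.027278   1.22378972] [[-1.40076799e-01  9.65771101e-01 -2.18322401e-01]
 [-9.90140277e-01 -1.36818521e-01  3.00487107e-02]
 [-8.50371625e-04  2.20378930e-01  9.75413965e-01]] ['image', 'K', 'origin', 'rotation']
```

View pics/scene0.png

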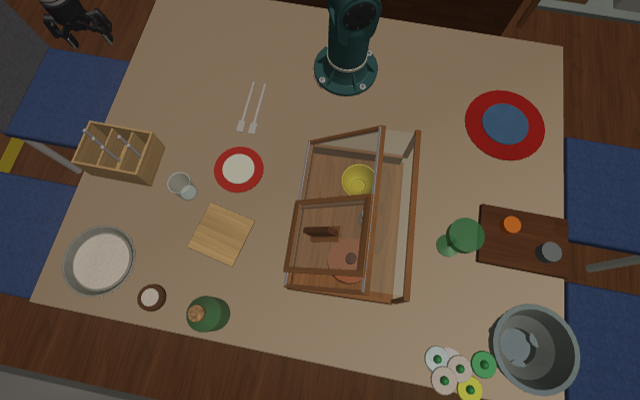

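View pics/top0.png

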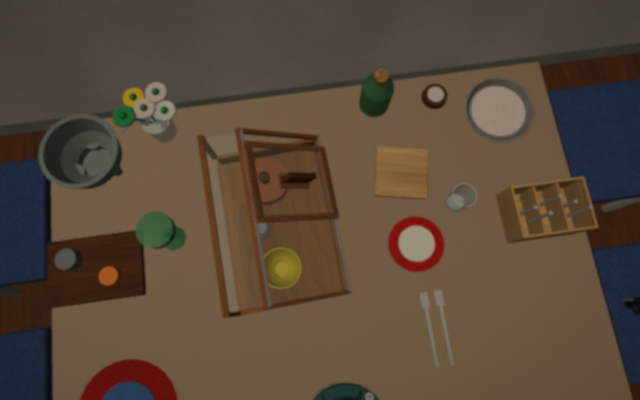

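The scene view shows the guard at about (350,215), the fin at (322,232), the knob at (351,258), the trivet at (221,234) and the plate at (239,169). In the top view the fin is at (297,179), the knob at (265,177) and the trivet at (402,172). The trivet is in the farther place. Next I'll enlarge the guard area.

```bash
cat > h.py <<'E'
import numpy as np, cv2
from rig import manip
def ray(c,uv):
    K=c["K"]; d=np.array([(uv[0]-K[0,2])/K[0,0],-(uv[1]-K[1,2])/K[1,1],-1.]); d=c["rotation"]@d
    return c["origin"],d/np.linalg.norm(d)
def plane(c,uv,z):
    o,d=ray(c,uv); return o+d*(z-o[2])/d[2]
def tri(c1,p1,c2,p2):
    o1,d1=ray(c1,p1);o2,d2=ray(c2,p2)
    t=np.linalg.lstsq(np.c_[d1,-d2],o2-o1,rcond=None)[0]
    a=o1+t[0]*d1;b=o2+t[1]*d2
    return (a+b)/2,np.linalg.norm(a-b)
def proj(c,P):
    p=c["rotation"].T@(np.asarray(P)-c["origin"]); K=c["K"]
    return np.array([K[0,0]*p[0]/-p[2]+K[0,2],K[1,1]*-p[1]/-p[2]+K[1,2]])
def cams(): return manip.camera("scene"),manip.camera("top")
E
python3 - <<'E'
import cv2,numpy as np
s=cv2.imread("pics/scene0.png")[118:310,278:426];t=cv2.imread("pics/top0.png")[122:322,192:354]
f=2.55
a=[cv2.resize(i,None,fx=f,fy=f,interpolation=cv2.INTER_CUBIC) for i in(s,t)]
H=max(i.shape[0] for i in a)
a=[cv2.copyMakeBorder(i,0,H-i.shape[0],0,0,cv2.BORDER_CONSTANT) for i in a]
o=np.hstack(a);print(o.shape,a[0].shape[1]);cv2.imwrite("pics/crop0.png",cv2.convertScaleAbs(o,alpha=1.5,beta=10))
E
```

```text
(510, 790, 3) 377
```

View pics/crop0.png

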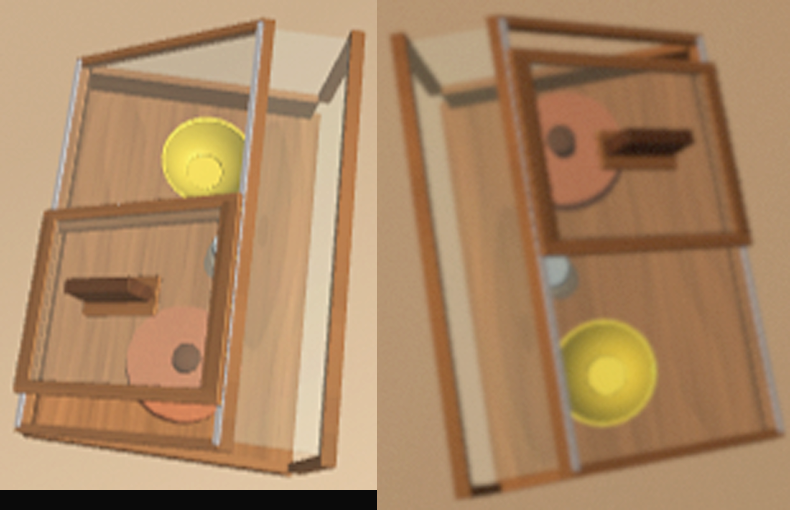

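Run:
```python
from h import *
S,T=cams()
sc=lambda p:(278+p[0]/2.55-.3,118+p[1]/2.55-.3)
tc=lambda p:(192+(p[0]-377)/2.55-.3,122+p[1]/2.55-.3)
P={}
for n,a,b in [("railnear",(265,20),(572,472)),("railfar",(226,448),(497,17)),("frontnear",(80,62),(783,433)),("frontfar",(18,432),(703,37)),("knob",(186,358),(562,141)),
 ("finbot",(66,286),(690,138)),("fintop",(140,287),(620,140)),("doorBL",(16,388),(715,66)),("doorBR",(46,212),(748,243)),("doorTR",(240,198),(548,250)),("doorTL",(215,400),(515,58))]:
    P[n],e=tri(S,sc(a),T,tc(b)); print(n,P[n].round(4),round(e,4))
for n in("rail","front"):
    d=P[n+"near"]-P[n+"far"]; print(n,np.linalg.norm(d),np.degrees(np.arctan2(d[1],d[0])))
for nm,c in(("s",S),("t",T)):
    h=cv2.cvtColor(c["image"],cv2.COLOR_RGB2HSV)
    box=(190,200,260,270) if nm=="s" else (370,140,435,205)
    m=cv2.inRange(h,(10,60,150),(25,140,255)); mm=np.zeros_like(m); x0,y0,x1,y1=box; mm[y0:y1,x0:x1]=m[y0:y1,x0:x1]
    print(h[234,221] if nm=="s" else h[172,402], h[270,260] if nm=="s" else h[215,390])
    q=c["image"][box[1]:box[3],box[0]:box[2]]
    cs=max(cv2.findContours(mm,0,2)[0],key=cv2.contourArea); r=cv2.minAreaRect(cs); print(cv2.contourArea(cs),r)
    W=[plane(c,p,.014) for p in cv2.boxPoints(r)]; print(np.round(W,4),np.mean(W,0).round(4))
```

```text
railnear [0.3291 0.1383 0.2235] 0.0011
railfar [0.7611 0.1633 0.2204] 0.006
frontnear [ 0.3385 -0.0593  0.0721] 0.0038
frontfar [ 0.7738 -0.0384  0.0644] 0.0063
knob [0.6672 0.1238 0.0979] 0.0016
finbot [ 0.6313 -0.0086  0.1673] 0.0014
fintop [0.6273 0.0616 0.2054] 0.0045
doorBL [ 0.7312 -0.0468  0.0854] 0.0032
doorBR [ 0.5345 -0.055   0.0863] 0.001
doorTR [0.5271 0.1394 0.2264] 0.0061
doorTL [0.7201 0.1495 0.2133] 0.0022
rail 0.43272233163081364 -176.6935314542938
front 0.43586675688258014 -177.25688882973006
[ 17 118 149] [ 17  77 135]
679.0 ((213.22366333007812, 248.13031005859375), (48.06657409667969, 17.928232192993164), 25.463346481323242)
[[ 0.7102 -0.3462  0.014 ]
 [ 0.6589 -0.3384  0.014 ]
 [ 0.6939 -0.1957  0.014 ]
 [ 0.7438 -0.2053  0.014 ]] [ 0.7017 -0.2714  0.014 ]
[ 16 143 125] [ 16 105 112]Traceback (most recent call last):
  File "<stdin>", line 17, in <module>
ValueError: max() iterable argument is empty
```

```bash
python3 -m jog '{"slide":[[0.07,0.125,0.06],[0.14,0.25,0.12],[0.21,0.375,0.18],[0.28,0.5,0.25],[0.35,0.625,0.31],[0.42,0.75,0.37],[0.49,0.875,0.43],[0.55,1,0.5]],"spin":[0.015,0.03,0.045,0.06,0.075,0.09,0.105,0.116],"hand":[1,1,1,1,1,1,1,1]}'
for i in 1 2 3; do python3 -m jog '{"slide":[[0.07,0.125,0],[0.14,0.25,0],[0.21,0.375,0],[0.28,0.5,0],[0.35,0.625,0],[0.42,0.75,0],[0.49,0.875,0],[0.55,1,0]],"spin":[0.015,0.03,0.045,0.06,0.075,0.09,0.105,0.116],"hand":[1,1,1,1,1,1,1,1]}' | tail -3; done
python3 - <<'E'
from h import *
S,T=cams()
cv2.imwrite("pics/s1.png",S["image"][:,:,::-1]);cv2.imwrite("pics/t1.png",T["image"][:,:,::-1])
i=T["image"][135:215,360:440].astype(int)
print(i[8::8,8::8].tolist()[3]); print(T["image"][215:225,395].tolist()[::3])
h=cv2.cvtColor(T["image"],cv2.COLOR_RGB2HSV); 
print(h[172,365:440:3].tolist())
E
```

```text
time_s: 1.2
tcp_pos: [0.2992, -0.5819, 0.2816]
ee_rot: [[0.865, 0.502, -0.0], [0.502, -0.865, 0.0], [0.0, -0.0, -1.0]]
force: [0.5, -0.6, -0.1]
opening: 0.0857
grasp_force: 0.0
force: [0.2, -0.4, 1.0]
opening: 0.0852
grasp_force: 0.0
force: [0.1, 0.0, -0.0]
opening: 0.0855
grasp_force: 0.0
force: [0.6, 0.4, 0.2]
opening: 0.0856
grasp_force: 0.0
[[121, 97, 72], [138, 103, 62], [148, 109, 66], [145, 107, 63], [143, 107, 63], [142, 105, 61], [141, 104, 62], [139, 104, 61], [118, 95, 70]]
[[119, 96, 72], [121, 98, 73], [120, 96, 72], [125, 68, 48]]
[[15, 99, 121], [15, 101, 121], [15, 103, 121], [16, 108, 116], [16, 142, 138], [16, 143, 141], [16, 145, 137], [16, 143, 137], [16, 143, 136], [16, 143, 136], [17, 145, 134], [16, 143, 134], [17, 145, 132], [16, 143, 134], [16, 144, 135], [16, 142, 135], [16, 145, 135], [16, 143, 137], [17, 143, 139], [16, 145, 139], [16, 143, 139], [16, 112, 118], [16, 101, 119], [16, 102, 120], [16, 99, 118]]
```

```bash
for i in 1 2 3; do python3 -m jog '{"slide":[[0.07,0.125,0],[0.14,0.25,0],[0.21,0.375,0],[0.28,0.5,0],[0.35,0.625,0],[0.42,0.75,0],[0.49,0.875,0],[0.55,1,0]],"spin":[0.015,0.03,0.045,0.06,0.075,0.09,0.105,0.116],"hand":[1,1,1,1,1,1,1,1]}' | head -4; done
python3 - <<'E'
from h import *
S,T=cams()
for n,c,f,(x0,y0,x1,y1) in(("s",S,"pics/scene0.png",(183,195,262,272)),("t",T,"pics/top0.png",(365,138,440,208))):
    im=cv2.imread(f); h=cv2.cvtColor(im,cv2.COLOR_BGR2HSV)[y0:y1,x0:x1]
    bg=np.median(h[:3].reshape(-1,3)[:,1]); m=((h[...,1]>bg+18)*255).astype(np.uint8)
    cs=max(cv2.findContours(cv2.morphologyEx(m,2,np.ones((3,3))),0,2)[0],key=cv2.contourArea)
    r=cv2.minAreaRect(cs+np.array([x0,y0])); W=np.array([plane(c,p,.012) for p in cv2.boxPoints(r)])
    print(n,bg,cv2.contourArea(cs),r,W.mean(0).round(4),np.linalg.norm(np.diff(W,axis=0),axis=1).round(3),np.degrees(np.arctan2(*(W[1]-W[0])[1::-1])))
E
```

```text
time_s: 5.3
tcp_pos: [0.5192, -0.182, 0.2813]
ee_rot: [[0.31, 0.951, 0.0], [0.951, -0.31, -0.0], [-0.0, 0.0, -1.0]]
force: [0.2, 0.3, -0.0]
time_s: 6.3
tcp_pos: [0.5742, -0.082, 0.2813]
ee_rot: [[0.133, 0.991, 0.0], [0.991, -0.133, -0.0], [-0.0, 0.0, -1.0]]
force: [0.7, 0.2, -0.1]
time_s: 7.3
tcp_pos: [0.6292, 0.018, 0.2813]
ee_rot: [[-0.049, 0.999, 0.0], [0.999, 0.049, 0.0], [0.0, 0.0, -1.0]]
force: [-0.6, 0.5, 0.1]
s 81.0 2427.0 ((220.48866271972656, 233.52407836914062), (50.72307205200195, 52.26658630371094), 25.20112419128418) [ 0.6536 -0.2629  0.012 ] [0.155 0.159 0.152] 171.57686771697948
t 102.0 2570.5 ((401.4320983886719, 172.062255859375), (53.25403594970703, 51.16904830932617), 2.4895527362823486) [ 0.6539 -0.263   0.012 ] [0.154 0.155 0.154] -12.083741910879247
```

```bash
python3 -m jog '{"slide":[[0,0.03,-0.12],[0,0.06,-0.25],[0,0.1,-0.37],[0,0.13,-0.5],[0,0.16,-0.62],[0,0.18,-0.75],[0,0.18,-0.87],[0,0.18,-1]],"spin":[0,0,0,0,0,0,0,0],"hand":[1,1,1,1,1,1,1,1]}' 40
python3 -m jog '{"slide":[[0,0,-0.06],[0,0,-0.12],[0,0,-0.18],[0,0,-0.18],[0,0,-0.18],[0,0,-0.18],[0,0,-0.18],[0,0,-0.18]],"spin":[0,0,0,0,0,0,0,0],"hand":[1,1,1,0,0,0,0,0]}' 40
python3 -m jog '{"slide":[[0,0,0],[0,0,0],[0,0,0],[0,0,0],[0,0,0],[0,0,0],[0,0,0],[0,0,0]],"spin":[0,0,0,0,0,0,0,0],"hand":[0,0,0,0,0,0,0,0]}' 40
python3 - <<'E'
from h import *
S,T=cams()
cv2.imwrite("pics/s2.png",cv2.resize(S["image"][100:320,230:450,::-1],None,fx=2.5,fy=2.5))
E
```

```text
time_s: 8.4
tcp_pos: [0.6288, 0.035, 0.1806]
ee_rot: [[-0.047, 0.999, 0.0], [0.999, 0.047, -0.0], [-0.0, 0.0, -1.0]]
force: [1.3, -0.3, 0.5]
opening: 0.0851
grasp_force: 0.0
time_s: 9.4
tcp_pos: [0.629, 0.0352, 0.1637]
ee_rot: [[-0.048, 0.999, 0.001], [0.999, 0.048, -0.0], [-0.0, 0.001, -1.0]]
force: [0.3, -0.6, 2.0]
opening: 0.0157
grasp_force: 41.3
time_s: 10.4
tcp_pos: [0.629, 0.0352, 0.1637]
ee_rot: [[-0.048, 0.999, 0.001], [0.999, 0.048, 0.0], [-0.0, 0.001, -1.0]]
force: [-0.2, -0.7, 6.3]
opening: 0.0153
grasp_force: 41.8
```

View pics/s2.png

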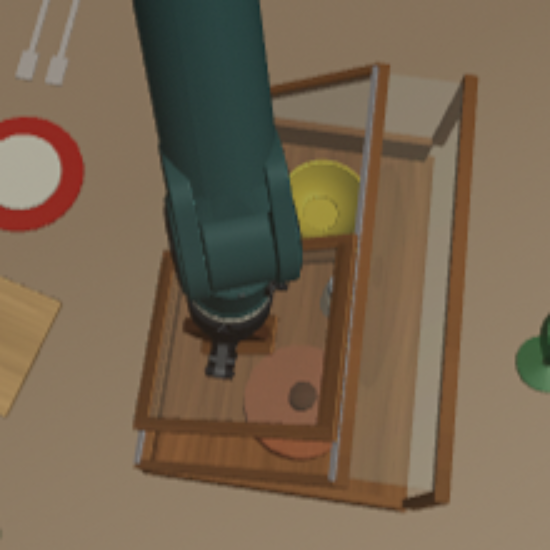

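The fin is gripped (opening 15.7 mm, 41 N). Now I'll open the door.

```bash
python3 -m jog '{"slide":[[-0.05,-0.003,0],[-0.15,-0.008,0],[-0.29,-0.015,0],[-0.44,-0.022,0],[-0.6,-0.03,0],[-0.74,-0.037,0],[-0.88,-0.044,0],[-1,-0.05,0]],"spin":[0,0,0,0,0,0,0,0],"hand":[0,0,0,0,0,0,0,0]}'
python3 -m jog '{"slide":[[-0.08,-0.004,0],[-0.16,-0.008,0],[-0.23,-0.012,0],[-0.29,-0.015,0],[-0.34,-0.017,0],[-0.38,-0.019,0],[-0.41,-0.021,0],[-0.43,-0.022,0]],"spin":[0,0,0,0,0,0,0,0],"hand":[0,0,0,0,0,0,0,0]}'
```

```text
time_s: 11.5
tcp_pos: [0.5276, 0.03, 0.1636]
ee_rot: [[-0.048, 0.999, 0.001], [0.999, 0.048, -0.0], [-0.0, 0.001, -1.0]]
force: [2.4, -0.6, 5.3]
opening: 0.0156
grasp_force: 41.9
time_s: 12.5
tcp_pos: [0.4848, 0.0278, 0.1636]
ee_rot: [[-0.047, 0.999, 0.0], [0.999, 0.047, -0.0], [-0.0, 0.0, -1.0]]
force: [1.5, -0.9, 6.2]
opening: 0.0156
grasp_force: 42.0
```

```bash
python3 -m jog '{"slide":[[-0.015,0,0],[-0.03,-0.001,0],[-0.045,-0.002,0],[-0.06,-0.003,0],[-0.075,-0.004,0],[-0.09,-0.004,0],[-0.105,-0.005,0],[-0.12,-0.006,0]],"spin":[0,0,0,0,0,0,0,0],"hand":[0,0,0,0,0,0,0,0]}' | head -4
```

```text
time_s: 13.5
tcp_pos: [0.4765, 0.0274, 0.1636]
ee_rot: [[-0.047, 0.999, 0.007], [0.999, 0.047, 0.001], [0.001, 0.007, -1.0]]
force: [12.4, -1.3, -5.3]
```

```bash
python3 -m jog '{"slide":[[0.02,0,0],[0.035,0,0],[0.035,0,0],[0.035,0,0],[0.035,0,0],[0.035,0,0],[0.035,0,0.05],[0.035,0,0.12]],"spin":[0,0,0,0,0,0,0,0],"hand":[0,0,1,1,1,1,1,1]}'|head -5
python3 -m jog '{"slide":[[0,0,0.12],[0,0,0.25],[0,0,0.37],[0,0,0.5],[0,0,0.62],[0,0,0.75],[0,0,0.87],[0,0,1]],"spin":[0,0,0,0,0,0,0,0],"hand":[1,1,1,1,1,1,1,1]}'
python3 - <<'E'
from h import *
S,T=cams()
cv2.imwrite("pics/s3.png",S["image"][:,:,::-1]);cv2.imwrite("pics/t3.png",T["image"][:,:,::-1])
f=3.2
a=[cv2.resize(i,(400,560),interpolation=cv2.INTER_CUBIC) for i in(S["image"][170:310,290:390,::-1],T["image"][120:260,225:325,::-1])]
cv2.imwrite("pics/crop3.png",cv2.convertScaleAbs(np.hstack(a),alpha=1.4,beta=10))
E
```

```text
time_s: 14.5
tcp_pos: [0.4771, 0.0274, 0.1756]
ee_rot: [[-0.047, 0.999, -0.0], [0.999, 0.047, -0.0], [0.0, -0.0, -1.0]]
force: [0.1, -0.6, -0.3]
opening: 0.0853
time_s: 15.5
tcp_pos: [0.4771, 0.0274, 0.276]
ee_rot: [[-0.048, 0.999, -0.0], [0.999, 0.048, -0.0], [-0.0, -0.0, -1.0]]
force: [0.3, 0.2, 0.5]
opening: 0.0852
grasp_force: 0.0
```

View pics/crop3.png

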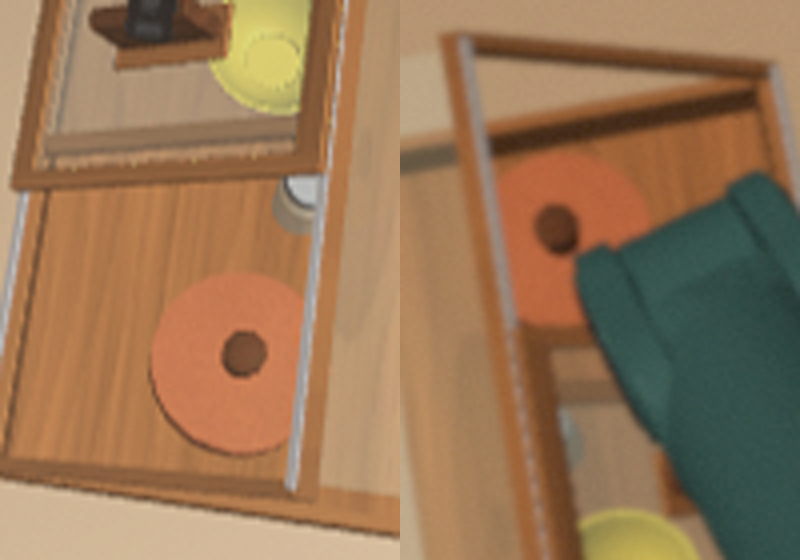

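The door is open. The scene crop shows the knob at about full-image (350.6,257.8), the top view has it at (263.7,176.7), and the grey strip lies along the rail's front edge. Now I'll measure the knob, the lid disc and the rail's edges precisely.

Run:
```python
from h import *
S,T=cams()
g=np.array([-.9988,-.048,0]); gx=np.array([-.048,.9988,0]); O=np.array([.548,.101,0])
G=lambda P:(np.round((P-O)@gx,4),np.round((P-O)@g,4),round(P[2],3))
K={}
for n,c,f,(x0,y0,x1,y1) in(("s",S,"pics/s3.png",(340,247,362,270)),("t",T,"pics/t3.png",(255,167,272,187))):
    im=cv2.imread(f); v=im[y0:y1,x0:x1,2].astype(int)
    m=(v<(v.min()+np.percentile(v,75))/2).astype(np.uint8)
    k,l,st,ce=cv2.connectedComponentsWithStats(m); i=1+np.argmax(st[1:,4]); K[n]=ce[i]+[x0,y0]; print(n,K[n],st[i])
    print(" knob on z=.113:",plane(c,K[n],.113).round(4),G(plane(c,K[n],.113)), "z=.1",G(plane(c,K[n],.1)))
P,e=tri(S,K["s"],T,K["t"]);print("tri",P,e,G(P))
for n,c,f,(x0,y0,x1,y1) in(("s",S,"pics/s3.png",(322,232,372,290)),("t",T,"pics/t3.png",(245,155,292,205))):
    im=cv2.imread(f).astype(int)[y0:y1,x0:x1]; b,gg,r=im[...,0],im[...,1],im[...,2]
    h=cv2.cvtColor(im.astype(np.uint8),cv2.COLOR_BGR2HSV); 
    m=((h[...,0]<10)&(h[...,1]>120)&(h[...,2]>120)).astype(np.uint8)
    cs=max(cv2.findContours(m,0,1)[0],key=cv2.contourArea)[:,0]+[x0,y0]
    W=np.array([plane(c,p,.075) for p in cs]); hull=cv2.convexHull((W[:,:2]*1000).astype(np.float32))[:,0]
    w=np.array([G(np.r_[p/1000,.075])[:2] for p in hull]); 
    w=w[w[:,0]<(.02 if n=="s" else .03)]   # drop arc cut by rail
    A=np.c_[2*w,np.ones(len(w))]; s=np.linalg.lstsq(A,(w**2).sum(1),rcond=None)[0]; print(n,"disc guard xy",s[:2],"r",np.sqrt(s[2]+s[:2]@s[:2]),len(w))
# rail profile rows: scan across rail at several places
im=cv2.imread("pics/s3.png")
for y in(245,258,270): print(y,[tuple(p[::-1]) for p in im[y,360:376].tolist()])
for y in(245,258,270):
    print([G(plane(S,(x,y),.22))[0] for x in range(360,378,2)])
```

```text
s [350.4040404  258.01010101] [ 6  6 11 11 99]
 knob on z=.113: [0.6697 0.1231 0.113 ] (np.float64(0.0163), np.float64(-0.1226), np.float64(0.113)) z=.1 (np.float64(0.0171), np.float64(-0.1204), np.float64(0.1))
t [264.80357143 178.02678571] [  4   5  13  15 112]
 knob on z=.113: [0.6596 0.1206 0.113 ] (np.float64(0.0142), np.float64(-0.1124), np.float64(0.113)) z=.1 (np.float64(0.0151), np.float64(-0.1164), np.float64(0.1))
tri [0.66604204 0.12337177 0.09163317] 0.0019394644524240118 (np.float64(0.0167), np.float64(-0.119), np.float64(0.092))Traceback (most recent call last):
  File "<stdin>", line 16, in <module>
ValueError: max() iterable argument is empty
```

Run:
```python
from h import *
S,T=cams()
g=np.array([-.9988,-.048,0]); gx=np.array([-.048,.9988,0]); O=np.array([.548,.101,0])
G=lambda P:np.r_[np.round((P-O)@gx,4),np.round((P-O)@g,4)]
for n,c,f,(x0,y0,x1,y1) in(("s",S,"pics/s3.png",(322,232,372,290)),("t",T,"pics/t3.png",(245,155,292,205))):
    im=cv2.imread(f)[y0:y1,x0:x1]; lab=cv2.cvtColor(im,cv2.COLOR_BGR2LAB).astype(int)
    ref=lab[{"s":(271-y0),"t":(193-y0)}[n],{"s":345-x0,"t":262-x0}[n]]; print(n,ref)
    m=((abs(lab[...,1]-ref[1])<7)&(abs(lab[...,2]-ref[2])<9)&(abs(lab[...,0]-ref[0])<25)).astype(np.uint8)
    cs=max(cv2.findContours(m,0,1)[0],key=cv2.contourArea)[:,0]+[x0,y0]
    w=np.array([G(plane(c,p,.075)) for p in cs]); hull=cv2.convexHull((w*1000).astype(np.float32))[:,0]/1000
    w=hull[hull[:,0]<.03]
    (a,b),r=cv2.minEnclosingCircle((w*1000).astype(np.float32)); A=np.c_[2*w,np.ones(len(w))]; s=np.linalg.lstsq(A,(w**2).sum(1),rcond=None)[0]; print(n,"disc",s[:2],"r",np.sqrt(s[2]+s[:2]@s[:2]),len(w),"enc",a,b,r)
for n,c,f,y,xs in(("s",S,"pics/s3.png",258,range(360,376)),("t",T,"pics/t3.png",177,range(235,256))):
    im=cv2.imread(f)
    for x in xs: print(n,x,im[y,x,::-1],G(plane(c,(x,y),.22))[0],G(plane(c,(x,y),.206))[0])
```

```text
s [103 148 154]
s disc [ 0.0217692  -0.10955631] r 0.0723534460626846 12 enc 5.1841721534729 -115.09172821044922 71.48332977294922
t [ 89 151 156]
t disc [ 0.01581152 -0.12365607] r 0.06354390780692294 11 enc 7.698663234710693 -121.42276000976562 64.20179748535156
s 360 [139  85  56] 0.0317 0.0329
s 361 [136  82  54] 0.034 0.0353
s 362 [138  83  54] 0.0363 0.0376
s 363 [138  82  52] 0.0386 0.04
s 364 [132  85  61] 0.041 0.0424
s 365 [111 104 102] 0.0433 0.0447
s 366 [107 104 103] 0.0456 0.0471
s 367 [126 112 101] 0.0479 0.0495
s 368 [120  83  54] 0.0503 0.0518
s 369 [118  79  45] 0.0526 0.0542
s 370 [118  79  47] 0.0549 0.0566
s 371 [118  79  47] 0.0572 0.0589
s 372 [120  83  52] 0.0596 0.0613
s 373 [125 100  73] 0.0619 0.0636
s 374 [126 102  75] 0.0642 0.066
s 375 [126 102  75] 0.0665 0.0684
t 235 [113  85  58] 0.0761 0.0781
t 236 [113  85  58] 0.0738 0.0757
t 237 [112  83  57] 0.0715 0.0733
t 238 [113  84  56] 0.0691 0.071
t 239 [112  83  55] 0.0668 0.0686
t 240 [115  85  58] 0.0644 0.0662
t 241 [112  81  53] 0.0621 0.0638
t 242 [109  75  45] 0.0598 0.0615
t 243 [109  69  39] 0.0574 0.0591
t 244 [108  67  35] 0.0551 0.0567
t 245 [108  65  34] 0.0527 0.0544
t 246 [108  70  45] 0.0504 0.052
t 247 [108  83  65] 0.0481 0.0496
t 248 [104  89  80] 0.0457 0.0472
t 249 [103  87  79] 0.0434 0.0449
t 250 [111  77  64] 0.041 0.0425
t 251 [120  70  47] 0.0387 0.0401
t 252 [126  67  41] 0.0364 0.0377
t 253 [126  66  38] 0.034 0.0354
t 254 [126  67  40] 0.0317 0.033
t 255 [125  65  37] 0.0293 0.0306
```

Knob centre is at guard x ≈ +16 mm, y ≈ −121 mm, and the rail face is at ≈ +42 mm. If the gripper's body is centred on the knob it would foul the rail. I'll come down in front of the rail and then feel my way towards it gently.

```bash
python3 -m jog '{"slide":[[0.12,0.05,0],[0.24,0.1,0],[0.37,0.15,0],[0.5,0.2,0],[0.62,0.25,0],[0.75,0.3,0],[0.87,0.34,0],[1,0.38,0]],"spin":[0,0,0,0,0,0,0,0],"hand":[1,1,1,1,1,1,1,1]}'|sed -n 2p
python3 -m jog '{"slide":[[0.12,0.05,0],[0.24,0.1,0],[0.37,0.15,0],[0.5,0.2,0],[0.62,0.25,0],[0.75,0.3,0],[0.87,0.34,-0.05],[0.92,0.36,-0.12]],"spin":[0,0,0,0,0,0,0,0],"hand":[1,1,1,1,1,1,1,1]}'|sed -n 2p
python3 -m jog '{"slide":[[0,0,-0.12],[0,0,-0.25],[0,0,-0.37],[0,0,-0.5],[0,0,-0.62],[0,0,-0.75],[0,0,-0.87],[0,0,-1]],"spin":[0,0,0,0,0,0,0,0],"hand":[1,1,1,1,1,1,1,1]}'
python3 -m jog '{"slide":[[0,0,-0.12],[0,0,-0.25],[0,0,-0.37],[0,0,-0.5],[0,0,-0.6],[0,0,-0.7],[0,0,-0.76],[0,0,-0.78]],"spin":[0,0,0,0,0,0,0,0],"hand":[1,1,1,1,1,1,1,1]}'
python3 - <<'E'
from h import *
S,T=cams()
a=[cv2.resize(i,(400,560),interpolation=cv2.INTER_CUBIC) for i in(S["image"][170:310,290:390,::-1],T["image"][110:250,215:315,::-1])]
cv2.imwrite("pics/crop4.png",cv2.convertScaleAbs(np.hstack(a),alpha=1.5,beta=15))
E
```

```text
tcp_pos: [0.5779, 0.0656, 0.2753]
tcp_pos: [0.6701, 0.1017, 0.2628]
time_s: 18.8
tcp_pos: [0.6693, 0.1014, 0.1626]
ee_rot: [[-0.048, 0.999, 0.0], [0.999, 0.048, 0.0], [0.0, 0.0, -1.0]]
force: [-0.1, 0.1, -0.2]
opening: 0.0852
grasp_force: 0.0
time_s: 19.8
tcp_pos: [0.669, 0.1014, 0.0849]
ee_rot: [[-0.048, 0.999, -0.0], [0.999, 0.048, -0.0], [-0.0, -0.0, -1.0]]
force: [0.6, -1.2, 1.1]
opening: 0.0853
grasp_force: 0.0
```

View pics/crop4.png

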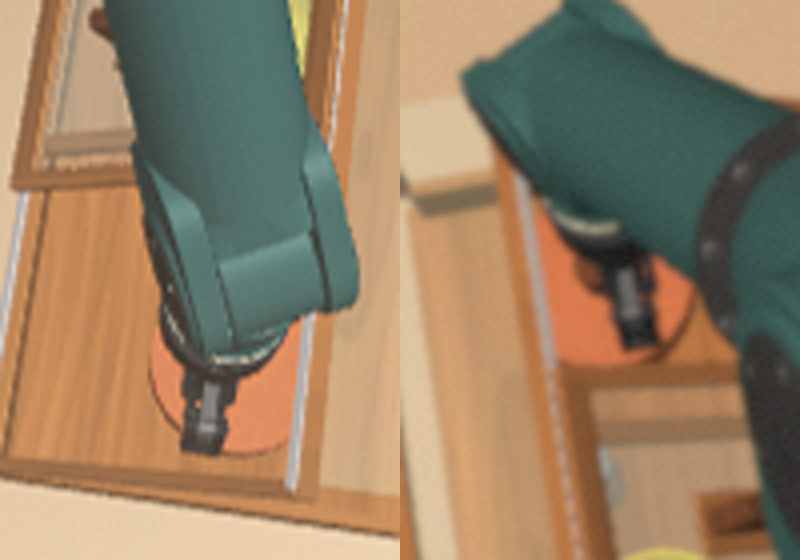

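The gripper is down in front of the rail. The pads are at lid height and straddle the knob, about 20 mm to the guard's −x side of its centre. Now I'll ease towards the rail while watching the force.

```bash
python3 -m jog '{"slide":[[0,0.01,0],[0,0.02,0],[0,0.03,0],[0,0.04,0],[0,0.05,0],[0,0.06,0],[0,0.07,0],[0,0.08,0]],"spin":[0,0,0,0,0,0,0,0],"hand":[1,1,1,1,1,1,1,1]}'|sed -n '2p;4p'
python3 -m jog '{"slide":[[0,0.01,0],[0,0.02,0],[0,0.03,0],[0,0.04,0],[0,0.05,0],[0,0.05,0],[0,0.05,0],[0,0.05,0]],"spin":[0,0,0,0,0,0,0,0],"hand":[1,1,1,1,1,1,1,1]}'|sed -n '2p;4p'
```

```text
tcp_pos: [0.6692, 0.1094, 0.0853]
force: [-0.0, 0.2, -0.5]
tcp_pos: [0.6692, 0.1143, 0.0853]
force: [0.1, 0.2, -0.9]
```

```bash
python3 -m jog '{"slide":[[0,0.01,0],[0,0.02,0],[0,0.03,0],[0,0.04,0],[0,0.05,0],[0,0.06,0],[0,0.06,0],[0,0.06,0]],"spin":[0,0,0,0,0,0,0,0],"hand":[1,1,1,1,1,1,1,1]}'|sed -n '2p;4p'
```

```text
tcp_pos: [0.669, 0.1152, 0.0852]
force: [-0.9, -8.9, 2.9]
```

Contact came at y ≈ 0.1148, which leaves the knob about 8 mm off the pads' centre but still between them. I'll ease off and close.

```bash
python3 -m jog '{"slide":[[0,-0.03,0],[0,-0.058,0],[0,-0.058,0],[0,-0.058,0],[0,-0.058,0],[0,-0.058,0],[0,-0.058,0],[0,-0.058,0]],"spin":[0,0,0,0,0,0,0,0],"hand":[1,1,0.45,0.4,0.3,0.2,0.1,0]}' 45
python3 -m jog '{"slide":[[0,0,0],[0,0,0],[0,0,0],[0,0,0.02],[0,0,0.04],[0,0,0.06],[0,0,0.08],[0,0,0.1]],"spin":[0,0,0,0,0,0,0,0],"hand":[0,0,0,0,0,0,0,0]}' 45
python3 - <<'E'
from h import *
S,T=cams()
a=[cv2.resize(i,(400,560),interpolation=cv2.INTER_CUBIC) for i in(S["image"][170:310,290:390,::-1],T["image"][110:250,215:315,::-1])]
cv2.imwrite("pics/crop5.png",cv2.convertScaleAbs(np.hstack(a),alpha=1.5,beta=15))
E
```

```text
time_s: 23.9
tcp_pos: [0.6691, 0.1152, 0.0856]
ee_rot: [[-0.048, 0.999, 0.0], [0.999, 0.048, 0.001], [0.001, 0.0, -1.0]]
force: [-0.8, 0.9, 3.1]
opening: 0.0281
grasp_force: 44.1
time_s: 24.9
tcp_pos: [0.6692, 0.1145, 0.0953]
ee_rot: [[-0.047, 0.999, -0.0], [0.999, 0.047, -0.0], [-0.0, -0.0, -1.0]]
force: [-0.1, 0.4, -2.4]
opening: 0.0279
grasp_force: 44.4
```

View pics/crop5.png

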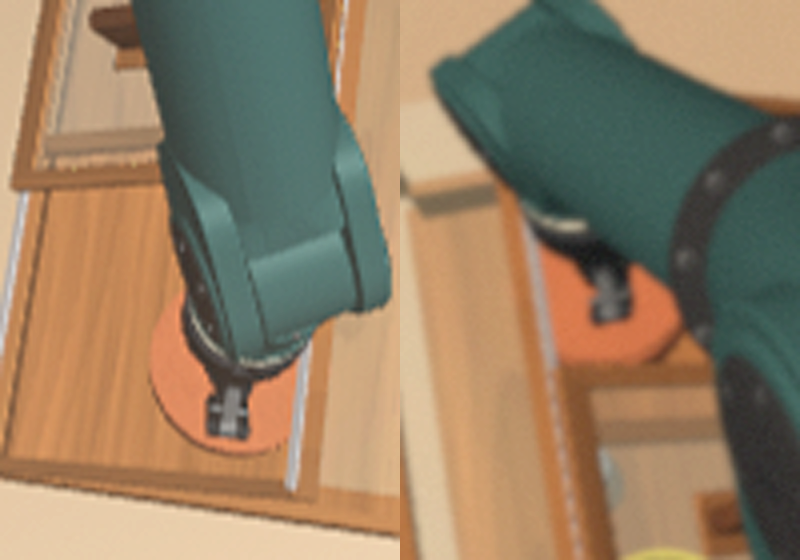

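The lid is held (opening 28 mm, pull ≈ 2.4 N) and 10 mm up. Next it has to come up a little, out from under the rail and over to the trivet.

```bash
python3 -m jog '{"slide":[[0,0,0.06],[0,0,0.12],[0,0,0.18],[0,-0.02,0.2],[0,-0.08,0.2],[0,-0.15,0.2],[0,-0.23,0.2],[0,-0.32,0.2]],"spin":[0,0,0,0,0,0,0,0],"hand":[0,0,0,0,0,0,0,0]}'|sed -n '2p;4,6p'
python3 -m jog '{"slide":[[0,-0.1,0.04],[0,-0.22,0.1],[0,-0.34,0.18],[0,-0.47,0.26],[0,-0.6,0.34],[0,-0.73,0.44],[0,-0.87,0.52],[0,-1,0.6]],"spin":[0,0,0,0,0,0,0,0],"hand":[0,0,0,0,0,0,0,0]}'|sed -n '2p;4,6p'
python3 -m jog '{"slide":[[0,-0.12,0],[0,-0.25,0],[-0.02,-0.37,0],[-0.04,-0.5,0],[-0.06,-0.62,0],[-0.08,-0.75,0],[-0.1,-0.87,0],[-0.12,-1,0]],"spin":[0,0,0,0,0,0,0,0],"hand":[0,0,0,0,0,0,0,0]}'|sed -n '2p;4,6p'
python3 -m jog '{"slide":[[0,-0.12,0],[0,-0.25,0],[-0.01,-0.37,0],[-0.02,-0.5,0],[-0.03,-0.62,-0.06],[-0.03,-0.75,-0.12],[-0.03,-0.87,-0.2],[-0.03,-1,-0.28]],"spin":[0,0,0,0,0,0,0,0],"hand":[0,0,0,0,0,0,0,0]}'|sed -n '2p;4,6p'
python3 -m jog '{"slide":[[0,-0.1,-0.1],[0,-0.2,-0.2],[0,-0.3,-0.3],[0,-0.38,-0.4],[0,-0.46,-0.5],[0,-0.52,-0.6],[0,-0.555,-0.68],[0,-0.555,-0.72]],"spin":[0,0,0,0,0,0,0,0],"hand":[0,0,0,0,0,0,0,0]}'|sed -n '2p;4,6p'
python3 - <<'E'
from h import *
S,T=cams()
cv2.imwrite("pics/s6.png",S["image"][:,:,::-1]);cv2.imwrite("pics/t6.png",T["image"][:,:,::-1])
a=[cv2.resize(i,(400,400),interpolation=cv2.INTER_CUBIC) for i in(S["image"][180:290,170:280,::-1],T["image"][115:225,345:455,::-1])]
cv2.imwrite("pics/crop6.png",cv2.convertScaleAbs(np.hstack(a),alpha=1.5,beta=15))
E
```

```text
tcp_pos: [0.6691, 0.0817, 0.1151]
force: [0.2, 0.5, -2.4]
opening: 0.0279
grasp_force: 44.5
tcp_pos: [0.6692, -0.0185, 0.1759]
force: [1.0, 0.6, -2.8]
opening: 0.0278
grasp_force: 44.5
tcp_pos: [0.6571, -0.1181, 0.1753]
force: [-0.6, -0.1, -2.5]
opening: 0.0276
grasp_force: 44.5
tcp_pos: [0.6541, -0.2181, 0.1465]
force: [0.8, 0.1, -1.5]
opening: 0.0277
grasp_force: 44.5
tcp_pos: [0.6539, -0.2731, 0.0746]
force: [-0.7, 0.2, -1.6]
opening: 0.0278
grasp_force: 44.5
```

View pics/crop6.png

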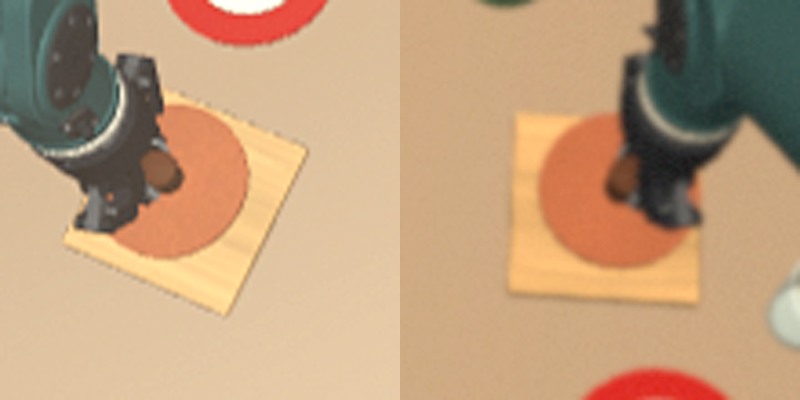

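The lid hangs level above the trivet. Its free edge is clear in both views: right edge at scene crop (249,180), left edge at top crop (540,180). I'll fit its circle.

Run:
```python
from h import *
from scipy.optimize import least_squares
S,T=cams(); k=110/400
for n,c,pts,(x0,y0) in(("s",S,[(249,180),(243,210),(222,235),(195,251),(165,258),(138,251),(115,235),(205,110),(232,132)],(170,180)),("t",T,[(540,180),(545,155),(558,137),(580,121),(600,115),(543,208),(556,232),(580,253),(600,262),(625,267),(650,264)],(345-400*k,115))):
    for z in(.064,):
        w=np.array([plane(c,(x0+p[0]*k-.4,y0+p[1]*k-.4),z)[:2] for p in pts])
        s=least_squares(lambda v:np.hypot(*(w-v[:2]).T)-v[2],[.65,-.26,.06]); f=least_squares(lambda v:np.hypot(*(w-v[:2]).T)-.062,[.65,-.26])
        print(n,s.x.round(4),"r=62:",f.x.round(4),abs(s.fun).max().round(4))
```

```text
s [ 0.6541 -0.2592  0.0599] r=62: [ 0.6531 -0.2613] 0.0013
t [ 0.6532 -0.264   0.0615] r=62: [ 0.6532 -0.2646] 0.0012
```

The lid is centred over the trivet to within about 2 mm. Now I'll lower it gently.

```bash
python3 -m jog '{"slide":[[0,0,-0.06],[0,0,-0.13],[0,0,-0.2],[0,0,-0.25],[0,0,-0.28],[0,0,-0.31],[0,0,-0.33],[0,0,-0.345]],"spin":[0,0,0,0,0,0,0,0],"hand":[0,0,0,0,0,0,0,0]}'|sed -n '2p;4,6p'
python3 -m jog '{"slide":[[0,0,-0.005],[0,0,-0.01],[0,0,-0.015],[0,0,-0.02],[0,0,-0.025],[0,0,-0.03],[0,0,-0.03],[0,0,-0.03]],"spin":[0,0,0,0,0,0,0,0],"hand":[0,0,0,0,0,0,0,0]}'|sed -n '2p;4,6p'
```

```text
tcp_pos: [0.6543, -0.2729, 0.0408]
force: [-0.4, 1.0, -2.7]
opening: 0.0279
grasp_force: 44.5
tcp_pos: [0.6543, -0.273, 0.0386]
force: [-2.6, -0.9, 5.7]
opening: 0.028
grasp_force: 45.1
```

```bash
python3 -m jog '{"slide":[[0,0,-0.01],[0,0,-0.01],[0,0,-0.01],[0,0,0.02],[0,0,0.1],[0,0,0.22],[0,0,0.36],[0,0,0.5]],"spin":[0,0,0,0,0,0,0,0],"hand":[0.6,1,1,1,1,1,1,1]}'|sed -n '2p;4,6p'
python3 -m jog '{"slide":[[0,0,0.12],[0,0,0.25],[0,0,0.37],[0,0,0.5],[0,0,0.62],[0,0.05,0.75],[-0.03,0.15,0.87],[-0.07,0.25,1]],"spin":[0,0,0,0,0,0,0,0],"hand":[1,1,1,1,1,1,1,1]}'|sed -n '2p'
python3 -m jog '{"slide":[[-0.07,0.12,0.12],[-0.15,0.25,0.24],[-0.22,0.37,0.36],[-0.3,0.5,0.48],[-0.37,0.62,0.6],[-0.45,0.75,0.7],[-0.52,0.87,0.8],[-0.6,1,0.9]],"spin":[0,0,0,0,0,0,0,0],"hand":[1,1,1,1,1,1,1,1]}'|sed -n '2p'
python3 -m jog '{"slide":[[-0.07,0.12,0],[-0.15,0.25,0],[-0.22,0.37,0],[-0.3,0.5,0],[-0.37,0.62,0],[-0.45,0.75,0],[-0.52,0.87,0],[-0.6,1,0]],"spin":[0,0,0,0,0,0,0,0],"hand":[1,1,1,1,1,1,1,1]}'|sed -n '2p'
python3 -m jog '{"slide":[[-0.06,0.1,0],[-0.12,0.2,0],[-0.18,0.3,0],[-0.25,0.4,0],[-0.32,0.5,0],[-0.39,0.6,0],[-0.45,0.7,0],[-0.51,0.76,0]],"spin":[0,0,0,0,0,0,0,0],"hand":[1,1,1,1,1,1,1,1]}'|sed -n '1,2p'
python3 - <<'E'
from h import *
S,T=cams()
cv2.imwrite("pics/s7.png",S["image"][100:320,170:440,::-1].repeat(2,0).repeat(2,1))
E
```

```text
tcp_pos: [0.6545, -0.273, 0.0893]
force: [0.1, -0.6, 0.0]
opening: 0.0853
grasp_force: 0.0
tcp_pos: [0.6469, -0.2465, 0.1885]
tcp_pos: [0.5867, -0.1471, 0.2784]
tcp_pos: [0.5268, -0.0471, 0.2779]
time_s: 37.2
tcp_pos: [0.4758, 0.0289, 0.2779]
```

View pics/s7.png

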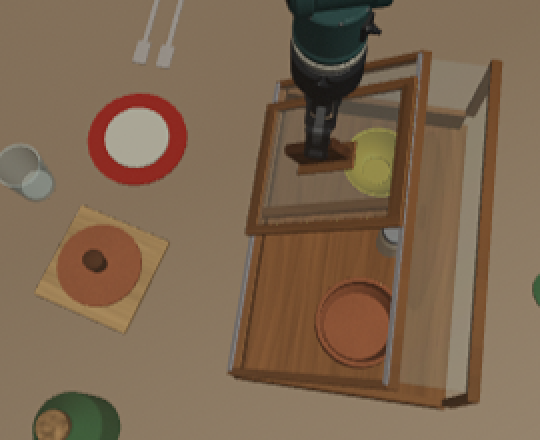

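The lid sits in the middle of the trivet, the pot is in its place and the door is still open. Now I'll go back to the fin to shut the door.

```bash
python3 -m jog '{"slide":[[0.01,-0.01,-0.12],[0.01,-0.01,-0.25],[0.01,-0.01,-0.37],[0.01,-0.01,-0.5],[0.01,-0.01,-0.62],[0.01,-0.01,-0.75],[0.01,-0.01,-0.87],[0.01,-0.01,-1]],"spin":[0,0,0,0,0,0,0,0],"hand":[1,1,1,1,1,1,1,1]}'|sed -n '2p;4p'
python3 -m jog '{"slide":[[0,0,-0.08],[0,0,-0.13],[0,0,-0.13],[0,0,-0.13],[0,0,-0.13],[0,0,-0.13],[0,0,-0.13],[0,0,-0.13]],"spin":[0,0,0,0,0,0,0,0],"hand":[1,1,0,0,0,0,0,0]}' 40 |sed -n '2p;4,6p'
python3 -m jog '{"slide":[[0.05,0.002,0],[0.15,0.007,0],[0.28,0.013,0],[0.42,0.02,0],[0.56,0.027,0],[0.7,0.034,0],[0.85,0.041,0],[1,0.048,0]],"spin":[0,0,0,0,0,0,0,0],"hand":[0,0,0,0,0,0,0,0]}'|sed -n '2p;4,6p'
python3 -m jog '{"slide":[[0.12,0.006,0],[0.23,0.011,0],[0.33,0.016,0],[0.42,0.02,0],[0.5,0.024,0],[0.57,0.027,0],[0.63,0.03,0],[0.67,0.032,0]],"spin":[0,0,0,0,0,0,0,0],"hand":[0,0,0,0,0,0,0,0]}'|sed -n '2p;4,6p'
```

```text
tcp_pos: [0.4773, 0.0271, 0.177]
force: [0.4, 0.4, -0.4]
tcp_pos: [0.4773, 0.027, 0.1651]
force: [-0.8, -0.2, 4.0]
opening: 0.0152
grasp_force: 41.0
tcp_pos: [0.5772, 0.0322, 0.1652]
force: [-2.1, -0.7, 6.2]
opening: 0.0157
grasp_force: 41.2
tcp_pos: [0.6443, 0.0356, 0.1652]
force: [-2.5, 0.6, 5.2]
opening: 0.0159
grasp_force: 41.1
```

Now a slow final approach, about 16 mm/s.

```bash
python3 -m jog '{"slide":[[0.02,0.001,0],[0.035,0.002,0],[0.05,0.002,0],[0.065,0.003,0],[0.08,0.004,0],[0.09,0.004,0],[0.1,0.005,0],[0.11,0.005,0]],"spin":[0,0,0,0,0,0,0,0],"hand":[0,0,0,0,0,0,0,0]}'|sed -n '2p;4p'
python3 -m jog '{"slide":[[0.008,0,0],[0.016,0,0],[0.024,0,0],[0.032,0,0],[0.04,0,0],[0.04,0,0],[0.04,0,0],[0.04,0,0]],"spin":[0,0,0,0,0,0,0,0],"hand":[0,0,0,0,0,0,0,0]}'|sed -n '1,2p;4p'
```

```text
tcp_pos: [0.6551, 0.0362, 0.1652]
force: [-2.1, 0.6, 5.4]
time_s: 43.3
tcp_pos: [0.6561, 0.0362, 0.1652]
force: [-9.1, 0.1, 10.1]
```

The shut stop was felt at x ≈ 0.656, a travel of 179 mm. I'll relax the push, release and retreat.

```bash
python3 -m jog '{"slide":[[-0.015,0,0],[-0.026,0,0],[-0.026,0,0],[-0.026,0,0],[-0.026,0,0],[-0.026,0,0.04],[-0.026,0,0.12],[-0.026,0,0.22]],"spin":[0,0,0,0,0,0,0,0],"hand":[0,0,1,1,1,1,1,1]}'|sed -n '2p;4,5p'
python3 -m jog '{"slide":[[0,0,0.12],[0,0,0.25],[0,0,0.37],[0,0,0.5],[0,0,0.62],[0,0,0.75],[0,0,0.87],[0,0,1]],"spin":[0,0,0,0,0,0,0,0],"hand":[1,1,1,1,1,1,1,1]}'|sed -n '2p'
for i in 1 2; do python3 -m jog '{"slide":[[-0.12,-0.1,0],[-0.25,-0.2,0],[-0.37,-0.3,0],[-0.5,-0.4,0],[-0.62,-0.5,0],[-0.75,-0.6,0],[-0.87,-0.7,0],[-0.95,-0.75,0]],"spin":[0,0,0,0,0,0,0,0],"hand":[1,1,1,1,1,1,1,1]}'|sed -n '1,2p;4p'; done
python3 - <<'E'
from h import *
S,T=cams()
a=np.hstack([cv2.resize(i,(400,400),interpolation=cv2.INTER_CUBIC) for i in(S["image"][110:310,200:400,::-1],T["image"][110:310,220:420,::-1])])
cv2.imwrite("pics/f.png",cv2.convertScaleAbs(a,alpha=1.4,beta=10))
E
```

```text
tcp_pos: [0.6567, 0.0356, 0.1875]
force: [-0.1, -0.5, -0.1]
opening: 0.0854
tcp_pos: [0.6565, 0.0356, 0.2875]
time_s: 46.3
tcp_pos: [0.5607, -0.0404, 0.2868]
force: [0.8, -0.2, -0.0]
time_s: 47.3
tcp_pos: [0.4657, -0.1153, 0.2868]
force: [-0.0, -0.8, -0.0]
```

View pics/f.png

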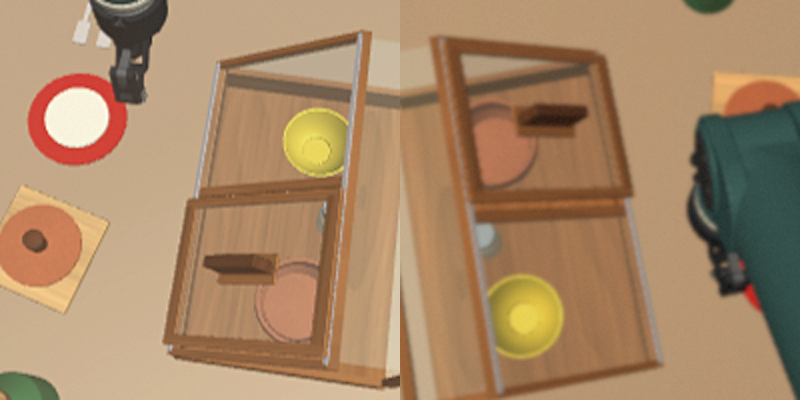

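The picture shows the door fully shut (its frame at the far end, scene crop (245,270)), the lid centred on the trivet at (40,245), and the pot, bowl, shaker and plate in place. The robot is clear, so I'll hand it in.

```bash
python3 -c "
from rig import manip
print(manip.hand_in())"
```

```text
the job is handed in; nothing more can be done
None
```

I handed the job in at about 47 s of the 72 s allowed: the lid sits in the middle of the trivet (within about 2 mm), the door was shut gently against its stop, and the final picture shows the pot, bowl, shaker and plate where they were; I made no separate check on the tumbler and goblet.

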